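# Right the toppled lid stand and slide it home

### The job

The empty cup-lid stand has been knocked over on the bar. Tip it back up onto its heavy round base where it fell, without picking it up off the counter, then slide it along the counter, still standing, until its base lies wholly on the green spot, and leave it there. Do not disturb the jars, bottles, cups and other things around it.

Things in the scene. Friction and masses are not known exactly. Their poses are not given: they have to be found in the camera images.
- base_center (a point): Toppled lid stand: centre of the underside of its black round base (110 mm diameter, 18 mm thick). A bare silver post, 14 mm thick, rises from the middle of the base to an orange ball; 160 mm tall in all. This point's z axis runs along the post to the ball, up when it stands. At the start it lies on the base's rim and the ball, this point 58 mm up; when it stands, this point is at z = 0.
- ball_top (a point): Centre of the same stand's orange ball (28 mm diameter), 146 mm from base_center. At the start it rests on the counter, roughly on the robot's side of the base, the post sloping 17 degrees down to it. The stand weighs 0.4 to 0.75 kg, mostly in the base (centre of mass 26 mm above the underside): it tips up without sliding when the top of the raised base is pulled over, away from the ball.
- spot: Flat green round spot, 140 mm in diameter, stuck flush on the counter (no step to slide over): the stand's home. Origin at its centre, at counter height. On the other side of the robot's centre line from the stand.
- cups: Bystander, loose: white tumbler, 84 mm mouth, 75 mm tall. Origin: centre of its underside.
- jar_a: Bystander, loose: amber jar with steel lid, 84 mm diameter, 90 mm tall. Origin: centre of its underside.
- jar_b: Bystander, loose: white jar with steel lid, 84 mm diameter, 90 mm tall. Origin: centre of its underside.
- sauce: Bystander, loose: red bottle with white cap, 60 mm diameter, 170 mm tall. Origin: centre of its underside.
- tub: Bystander, loose: white tub with green band and black lid, 110 mm diameter, 130 mm tall. Origin: centre of its underside.
- full_stand: Bystander, loose: another stand like the toppled one, standing, with a pile of white lids on it. Origin: centre of its underside.
Things that resemble listed ones, but are neither listed nor needed, are in the scene too. What is shaped like the part that bears base_center but red is not meant.

How it is judged (in metres and radians):
On the way:
1. the stand stands upright on its base, still well away from the spot (angle between base_center's own z axis and vertical below 0.08 rad and height (world z) of base_center below 0.006 m and horizontal distance between base_center and spot above 0.06 m), for 0.2 s.
At the end, for the whole second after the job is handed in: The stand stands upright (within 0.05 rad) with its base flat on the counter and its base centre within 20 mm of the green spot's centre, and stays so after release (angle between base_center's own z axis and vertical below 0.05 rad and height (world z) of base_center below 0.004 m and height (world z) of ball_top above 0.14 m and horizontal distance between base_center and spot below 0.02 m); the robot touches nothing.
It fails at once if the stand is picked up off the counter (base centre over 90 mm up, or over 35 mm while tilted less than 0.4 rad, or over 15 mm while upright) (height (world z) of base_center above 0.09 m or (height (world z) of base_center above 0.035 m and angle between base_center's own z axis and vertical below 0.4 rad) or (height (world z) of base_center above 0.015 m and angle between base_center's own z axis and vertical below 0.12 rad)).
It fails at once if the stand falls over on the way (tilted over 0.5 rad within 120 mm of the spot) (angle between base_center's own z axis and vertical above 0.5 rad and horizontal distance between base_center and spot below 0.12 m).
It fails at once if a bystander is moved more than 15 mm (distance of any of cups, jar_a, jar_b, sauce, tub, full_stand from where it was at the start of the episode above 0.015 m).
It also fails if it takes over 64 s, if anything falls off the work surface, if the arm or the gripper's body presses on something with over 40 N, if the wrist force passes 120 N, or if a joint passes its speed limit or range.

### The arm

A 6-joint arm with a two-finger parallel gripper is mounted at the origin on the work surface. World frame = base frame: x ahead of the robot, y to its left, z up, the work surface at z = 0. Lengths are in mm, angles in rad, forces in N, time in s.
With the tool pointing down it reaches from about 350 to 975 mm from the base axis. Payload 7.1 kg.
Tool frame: the origin (TCP) lies at the very end of the fingers, on their centre line; the grasp point (between the pads) lies 19 mm behind it; z points along the fingers, x is the direction in which the jaws open and shut, and the axes are right-handed (so a half turn about z gives the same grasp; the last joint's range is limited). The gripper opens to 88 mm and grips with 3 to 60 N. Pads are 20 mm wide; open, the fingers measure 115 mm over their backs; the gripper's body (75 mm by 178 mm) begins 61 mm behind the grasp point.
Start: joints at [-1.339, 0.423, 1.63, -0, 1.089, -0.019], TCP at [155.131, -605.425, 222.675] pointing down, gripper open.
Joint ranges: [-3, 3], [-0.9, 2.11], [0.09, 2.58], [-1.31, 4.45], [0.11, 2.69], [-2.54, 2.54]. Speed limits (rad/s): [2.39, 2.39, 3.01, 3.14, 3.14, 3.14].

### API

Orientations are given as a rotation vector (axis times angle).
In Python, from workcell import ctrl gives the robot as it stands. The module is installed in compiled form; this text tells all that it offers.
- The arm moves only by the tool move_arm, never from a script. Its argument "motion" is a list of rows, each a list of 2 entries, a list of its own where there are three numbers: the shift along the tool's x, y, z normalised to -1 to 1, where 1 is 150 mm, then the turn, a rotation vector about the tool's x, y, z normalised to -1 to 1, where 1 is 60 degrees. In form: [[[x, y, z], [rx, ry, rz]], ...]. A call has exactly 5 rows; each row is the pose to reach, as a shift and turn from the pose commanded when the call began, along the tool's axes at that moment; what a row does not reach only later rows make up. A row lasts 1/8 s, in which the tool goes at most 62.5 mm and 10.7 degrees, less where a joint would pass 70% of its speed; a pose out of reach is approached as far as the arm can. A call with a number of a shift or a turn outside -1 to 1 is refused whole. A call with a gripper value outside its range is refused whole. "gripper" is the opening, from 0 (shut) to 1 (fully open), set as the call begins (left out, the last holds). The fingers move at their own pace and stop on an object; the grip force is fixed at half the most. Time passes only in rows, so rows that repeat a pose let the fingers close, or fill a call up. It gives the time, the measured TCP pose, the force and the opening at its end, in the units of the state.
- ctrl.get_obs(): the state, without advancing time (a new reading comes with each control period).
- ctrl.get_image(name): name is "scene" or "top"; returns a dict with "pixels" (420x560x3 uint8, red, green, blue), "camera_matrix" (3x3 intrinsics, pixels), "D" ([k1, k2, p1, p2, k3] as OpenCV has them; the pictures are not rectified), "R" (3x3) and "t" (3): a world point X has camera coordinates R X + t. Camera axes: x right, y down, z forward; pixel columns grow to the right and rows downward; lengths in mm; the calibration is good to about 2 mm. A picture is of the moment at which its call begins. There is no depth.
- ctrl.close_job(): hands the job in, once; it reports no verdict.
Trained networks look in the newest picture that a camera, given by its name, has taken for a name from the list of things; names that differ only in an ending like _2 or _b are one class to them, and where a whole thing is asked for, a point or a joint stands for the part that bears it (a point fixed in the world has none). Each returns a list of dicts, best first, with "p" (0 to 1); they miss things now and then, are a little off and sometimes report something else, mostly with a low value. They report only what shows in the picture. A call takes as long as a camera call. They do not tell look-alikes from the thing itself.
- ctrl.boxes_of(camera, name): "location" ([x, y, z] in mm, in world coordinates, good to about 4 mm: the middle of the surface that is visible of it).
- ctrl.regions_of(camera, name): "mask" (420x560 bool, what is visible of it).
- ctrl.pinpoint(camera, name): "location" ([x, y, z] in mm, in world coordinates, good to about 4 mm: a listed point, or the origin of a listed thing).
The state is a dict: "t": time; "qpos": joint angles; "qvel": joint speeds; "joint_torque": joint torques, N m; "ee_pos": TCP position; "orientation": TCP orientation; "ft_force": force on the tool from outside, world axes, zero at the start; "moment": the same for the moment, N m; "width": finger opening in mm.
Only numpy, scipy, OpenCV 4.12 (cv2) and the standard library are available. Lean on these libraries where they do the work, as an engineer would, in place of code of your own. Each camera call takes 0.05 s, during which the arm holds its last target.

## Working session

There is one attempt and no reset: what is moved stays moved. The work goes in short steps, Python scripts to look and compute and a tool call to move; the robot and the scene stay as the last step left them, time stands still between calls to the robot, and variables do not carry over. Pictures are saved under pics/ and viewed, and the job is handed in when it is done.

Besides the shell and the picture viewer there is one more tool, called after "Call:" in YAML: its name, and indented under it one key for each argument. move_arm: Moves the arm, as the interface text tells. Its arguments: {"type":"object","properties":{"motion":{"type":"array","items":{"type":"array"}},"gripper":{"type":"number"}},"required":["motion"]}

```bash
mkdir -p pics
cat > h.py <<'E'
import numpy as np, cv2
from workcell import ctrl
from scipy.spatial.transform import Rotation as Rn
def snap(cam,fn):
    im=ctrl.get_image(cam); cv2.imwrite('pics/'+fn,im['pixels'][:,:,::-1]); return im
def proj(im,X):
    p,_=cv2.projectPoints(np.array(X,float).reshape(-1,3),cv2.Rodrigues(np.array(im['R']))[0],np.array(im['t'],float),np.array(im['camera_matrix']),np.array(im['D'])); return p[:,0]
def unproj(im,uv,z):
    n=cv2.undistortPoints(np.array(uv,float).reshape(-1,1,2),np.array(im['camera_matrix']),np.array(im['D']))[:,0]
    R=np.array(im['R']);t=np.array(im['t'],float);C=-R.T@t
    d=np.c_[n,np.ones(len(n))]@R
    return C+d*((z-C[2])/d[:,2])[:,None]
E
python3 - <<'E'
from h import *
a=snap('scene','s0.png');b=snap('top','t0.png')
for c in ('scene','top'):
    for n in ['base_center','ball_top','spot','cups','jar_a','jar_b','sauce','tub','full_stand']:
        print(c,n,[(np.round(d['location']).tolist(),round(d['p'],2)) for d in ctrl.pinpoint(c,n)][:5])
o=ctrl.get_obs();print(o)
for i in(a,b):print(-np.array(i['R']).T@i['t'])
E
```

```text
scene base_center [([412.0, -216.0, 60.0], 0.93), ([441.0, 640.0, 55.0], 0.86), ([286.0, 213.0, 56.0], 0.76), ([508.0, 161.0, 59.0], 0.55)]
scene ball_top [([420.0, 63.0, 15.0], 0.98), ([340.0, 734.0, 19.0], 0.86), ([347.0, 346.0, 16.0], 0.74), ([280.0, -189.0, 12.0], 0.73)]
scene spot [([562.0, -191.0, -4.0], 0.97), ([416.0, 62.0, 20.0], 0.2)]
scene cups [([420.0, 455.0, -3.0], 0.91)]
scene jar_a [([784.0, -103.0, -1.0], 0.97), ([773.0, 94.0, 4.0], 0.57)]
scene jar_b [([784.0, -103.0, -1.0], 0.97), ([773.0, 94.0, 4.0], 0.57)]
scene sauce [([764.0, 9.0, -1.0], 0.95), ([566.0, -188.0, -1.0], 0.4)]
scene tub [([592.0, -476.0, -2.0], 0.8)]
scene full_stand [([568.0, 463.0, -1.0], 0.76)]
top base_center [([443.0, 647.0, 60.0], 0.94), ([508.0, 166.0, 55.0], 0.84), ([284.0, 217.0, 55.0], 0.72), ([409.0, -217.0, 56.0], 0.59)]
top ball_top [([346.0, 342.0, 16.0], 0.96), ([277.0, -186.0, 14.0], 0.85), ([416.0, 61.0, 14.0], 0.7)]
top spot [([565.0, -188.0, 7.0], 0.65)]
top cups [([420.0, 451.0, 0.0], 0.76)]
top jar_a [([786.0, -99.0, 2.0], 0.75), ([771.0, 95.0, 1.0], 0.6)]
top jar_b [([786.0, 
[... 298 characters left out ...]
46e+00, -1.88311932e-05,
        1.08860381e+00, -1.89751669e-02]), 'qvel': array([-2.19601918e-03, -4.22201989e-05,  5.38637267e-05,  1.83734341e-04,
        1.35397386e-03, -4.63819282e-04]), 'joint_torque': array([ 3.29336675e-03, -5.44566393e+01, -2.74046499e+01,  6.44690800e-02,
        1.69571734e-02, -3.13564624e-05]), 'ee_pos': array([ 155.10966965, -605.40892483,  222.6715492 ]), 'orientation': array([-2.48179570e+00,  1.92620341e+00,  5.25599553e-05]), 'ft_force': array([-0.16285186, -0.47023497,  0.56577423]), 'moment': array([ 0.06253182,  0.02369636, -0.01013773]), 'width': 88.08663898669663}
[1345.04450109 -259.68042127 1088.22503538]
[ 456.10822152   97.7543552  1358.0963692 ]
```

View pics/s0.png

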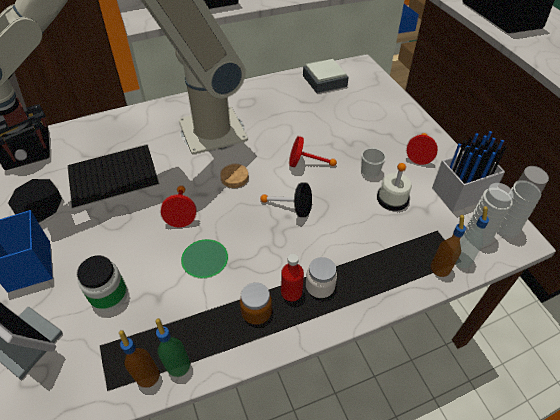

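View pics/t0.png

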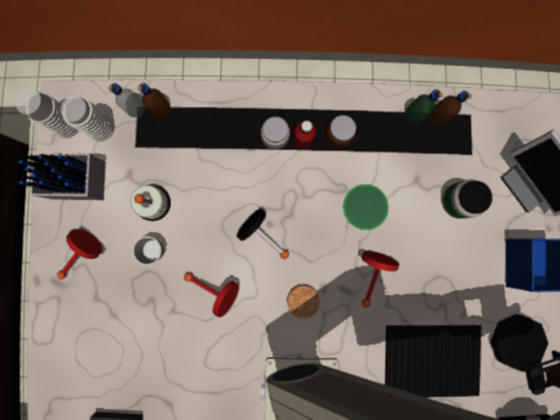

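The black-based stand is the target, with its base near px (252,224) and ball at (285,254) in the top view. The other three toppled stands have red bases and are decoys. The green spot is at (366,206). I'll refine the ball position by colour, then plan the approach.

```bash
cat >> h.py <<'E'
def mk(z,x):
    z=np.array(z,float);z/=np.linalg.norm(z);x=np.array(x,float);x-=z*(x@z);x/=np.linalg.norm(x)
    return np.c_[x,np.cross(z,x),z]
def plan(pos,R,cur=None,n=5):
    o=ctrl.get_obs();p=np.array(o['ee_pos']);R0=Rn.from_rotvec(o['orientation']).as_matrix()
    s=R0.T@(np.array(pos,float)-p);w=Rn.from_matrix(R0.T@R).as_rotvec()
    print('cur',p.round(1),'tool z',R0[:,2].round(3),'x',R0[:,0].round(3),'q',np.round(o['qpos'],2),'t',round(o['t'],2),'F',np.round(o['ft_force'],1),'w',round(o['width'],1))
    print('full shift',(s/150).round(3),'turn',(w/(np.pi/3)).round(3),' mm',np.linalg.norm(s).round(1),'deg',np.degrees(np.linalg.norm(w)).round(1))
    return s/150,w/(np.pi/3)
def local(dw):  # world displacement to shift
    R0=Rn.from_rotvec(ctrl.get_obs()['orientation']).as_matrix();return (R0.T@np.array(dw,float)/150).round(3)
U=np.array([0.665,0.747,0]);
def hookR(deg):
    t=np.radians(deg);return mk([-U[0]*np.sin(t),-U[1]*np.sin(t),-np.cos(t)],[0.747,-0.665,0])
E
python3 - <<'E'
from h import *
for cam,f in(('scene','s0.png'),('top','t0.png')):
    im=ctrl.get_image(cam);p=im['pixels'].astype(int)
    g=proj(im,[[418,62,14]])[0]
    r,c=np.mgrid[:420,:560]
    m=(np.hypot(c-g[0],r-g[1])<9)&(p[:,:,0]-p[:,:,2]>70)
    print(cam,g,m.sum(),unproj(im,[[c[m].mean(),r[m].mean()]],14))
    m=(p[:,:,1]-p[:,:,0]>40)&(p[:,:,1]-p[:,:,2]>15)
    g=proj(im,[[563,-190,0]])[0];m&=np.hypot(c-g[0],r-g[1])<40
    print('spot',m.sum(),unproj(im,[[c[m].mean(),r[m].mean()]],0))
    for d in ctrl.regions_of(cam,'base_center')[:5]:
        k=d['mask'];print(d['p'],k.sum(),c[k].mean(),r[k].mean(),p[k].mean(0))
plan([450,-350,280],hookR(0))
E
```

```text
scene [265.06546598 197.28207707] 44 [[418.0456697   57.32372253  14.        ]]
spot 1424 [[ 567.82228631 -187.3532397     0.        ]]
0.93 745 421.39865771812083 149.3234899328859 [116.19597315  17.26174497  15.32348993]
0.86 435 304.68275862068964 153.5977011494253 [130.98850575  31.54482759  22.39770115]
0.63 729 295.9835390946502 198.87379972565157 [57.11248285 51.61179698 46.68861454]
0.62 1043 178.16490891658677 208.96644295302013 [114.74880153  21.49089166  17.51390221]
top [283.11289101 254.70597725] 52 [[418.80780694  57.72694353  14.        ]]
spot 873 [[ 555.39287993 -185.38782023    0.        ]]
0.82 696 257.72701149425285 230.48132183908046 [67.27586207 57.08333333 52.99425287]
0.75 895 80.6391061452514 248.07150837988826 [91.70502793 22.63463687 19.63798883]
0.67 614 377.3680781758958 268.7475570032573 [89.53257329 19.51791531 16.93159609]
0.6 788 218.2030456852792 294.4010152284264 [115.14847716  34.52284264  30.13071066]
cur [ 155.1 -605.4  222.7] tool z [-0.  0. -1.] x [ 0.248 -0.969 -0.   ] q [-1.34  0.42  1.63 -0.    1.09 -0.02] t 1.2 F [-0.1 -0.6 -0.1] w 87.9
full shift [-1.162 -2.327 -0.382] turn [ 0.     0.    -0.566]  mm 394.3 deg 34.0
```

```bash
sed -i 's/U=np.array(\[0.665,0.747,0\])/U=np.array([0.645,0.764,0])/; s/\[0.747,-0.665,0\]/[0.764,-0.645,0]/' h.py
python3 - <<'E'
from h import *
im=ctrl.get_image('top');p=im['pixels']
a=np.linspace(0,2*np.pi,60)
q=p[:,:,::-1].copy()
for c,col in(((568,-187),(0,0,255)),((563,-188),(255,0,0)),((556,-185),(0,255,255))):
    for x in proj(im,np.c_[c[0]+70*np.cos(a),c[1]+70*np.sin(a),0*a]): cv2.circle(q,tuple(int(round(v)) for v in x),0,col,-1)
cv2.imwrite('pics/t1.png',cv2.resize(q[160:260,310:430],None,fx=5,fy=5,interpolation=0))
E
```

Call:
move_arm:
  motion:
    - [[-0.1, -0.2, -0.08], [0, 0, -0.1]]
    - [[-0.25, -0.5, -0.2], [0, 0, -0.25]]
    - [[-0.4, -0.8, -0.4], [0, 0, -0.4]]
    - [[-0.5, -1, -0.4], [0, 0, -0.57]]
    - [[-0.5, -1, -0.4], [0, 0, -0.57]]
  gripper: 0.5

```text
t: 1.88
ee_pos: [283.2, -494.4, 283.2]
orientation: [2.94, -1.107, 0.001]
ft_force: [-0.2, -1.1, -0.2]
width: 44.7
```

View pics/t1.png

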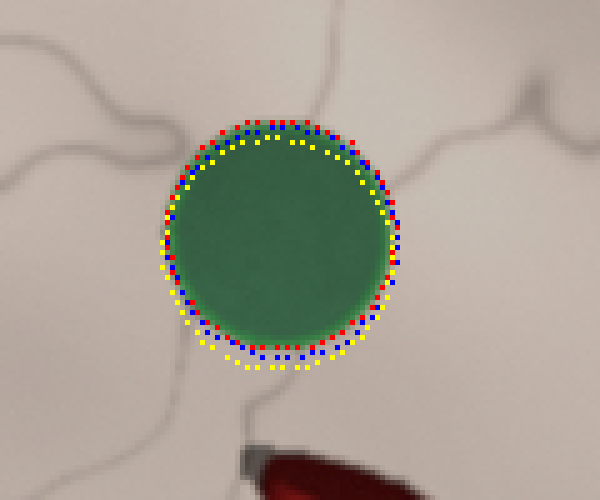

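The zoom shows the red circle, centred at (568,-187), fitting the green spot best, so I take the spot as about (567,-187). The colour mask in the top view was clipped.

Run:
```python
from h import *
plan([460,-200,280],hookR(0))
plan([430,80,230],hookR(0))
```

```text
cur [ 283.2 -494.4  283.2] tool z [ 0.    -0.001 -1.   ] x [ 0.752 -0.659  0.001] q [-1.07  0.28  1.7   0.    1.17 -0.35] t 1.88 F [-0.2 -1.1 -0.2] w 44.7
full shift [-0.408 -2.252  0.021] turn [ 0.    -0.001 -0.018]  mm 343.4 deg 1.1
cur [ 283.2 -494.4  283.2] tool z [ 0.    -0.001 -1.   ] x [ 0.752 -0.659  0.001] q [-1.07  0.28  1.7   0.    1.17 -0.35] t 1.88 F [-0.2 -1.1 -0.2] w 44.7
full shift [-1.79  -3.524  0.353] turn [ 0.    -0.001 -0.018]  mm 595.2 deg 1.1
```

Call:
move_arm:
  motion:
    - [[0.0, -0.3, 0], [0, 0, 0]]
    - [[0.0, -0.6, 0], [0, 0, 0]]
    - [[0.0, -0.9, 0], [0, 0, 0]]
    - [[0.0, -1, 0], [0, 0, 0]]
    - [[0, -1, 0], [0, 0, 0]]

```text
t: 2.5
ee_pos: [380.9, -383.5, 282.5]
orientation: [2.938, -1.111, -0.001]
ft_force: [0.6, 0.0, -0.0]
width: 43.9
```

Call:
move_arm:
  motion:
    - [[-0.2, -0.3, 0], [0, 0, 0]]
    - [[-0.4, -0.6, 0], [0, 0, 0]]
    - [[-0.6, -0.9, 0], [0, 0, 0]]
    - [[-0.7, -1, 0], [0, 0, 0]]
    - [[-0.7, -1, 0], [0, 0, 0]]

```text
t: 3.12
ee_pos: [401.2, -201.5, 282.8]
orientation: [2.938, -1.111, 0.0]
ft_force: [0.7, 0.1, 0.6]
width: 44.2
```

Call:
move_arm:
  motion:
    - [[-0.2, -0.3, 0], [0, 0, 0]]
    - [[-0.4, -0.6, 0], [0, 0, 0]]
    - [[-0.6, -0.9, 0], [0, 0, 0]]
    - [[-0.7, -1, 0], [0, 0, 0]]
    - [[-0.7, -1, 0], [0, 0, 0]]

```text
t: 3.75
ee_pos: [422.7, -19.7, 282.7]
orientation: [2.938, -1.11, 0.0]
ft_force: [-0.3, -0.3, -0.4]
width: 44.2
```

Run:
```python
from h import *
C=np.array([508,163.5,0])
P=C-75*U+[0,0,180]
print(P)
plan(P,hookR(22))
```

```text
[459.625 106.2   180.   ]
cur [422.7 -19.7 282.7] tool z [ 0. -0. -1.] x [ 0.75  -0.661  0.   ] q [-0.07  0.04  1.99 -0.    1.12  0.65] t 3.75 F [-0.3 -0.3 -0.4] w 44.2
full shift [-0.371 -0.793  0.684] turn [-0.366  0.003 -0.02 ]  mm 166.7 deg 22.0
```

Call:
move_arm:
  motion:
    - [[-0.1, -0.2, 0.15], [-0.1, 0, 0]]
    - [[-0.2, -0.4, 0.35], [-0.2, 0, 0]]
    - [[-0.3, -0.6, 0.55], [-0.3, 0, -0.02]]
    - [[-0.37, -0.79, 0.68], [-0.366, 0, -0.02]]
    - [[-0.37, -0.79, 0.68], [-0.366, 0, -0.02]]
  gripper: 0.5

```text
t: 4.38
ee_pos: [460.1, 106.2, 178.2]
orientation: [2.606, -0.952, -0.195]
ft_force: [0.3, -0.5, 0.6]
width: 44.1
```

Run:
```python
from h import *
C=np.array([508,163.5,0])
P=C-75*U+[0,0,88]
plan(P,hookR(22))
snap('scene','s2.png')
im=snap('top','t2.png')
```

```text
cur [460.1 106.2 178.2] tool z [-0.248 -0.284 -0.926] x [ 0.764 -0.646 -0.006] q [ 0.33  0.43  1.8  -0.2   1.25  1.12] t 4.38 F [ 0.3 -0.5  0.6] w 44.1
full shift [ 0.001 -0.225  0.558] turn [0.002 0.006 0.001]  mm 90.2 deg 0.4
```

View pics/s2.png

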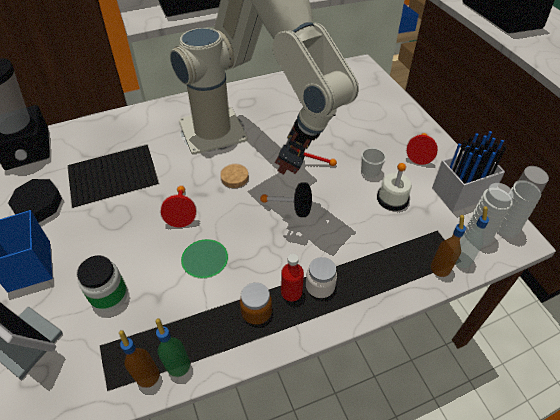

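The scene view shows the open, tilted gripper above and behind the toppled stand (hand about px (290,160), disc at (303,200)). Nothing has been touched, so I descend.

Call:
move_arm:
  motion:
    - [[0, -0.05, 0.11], [0, 0, 0]]
    - [[0, -0.1, 0.22], [0, 0, 0]]
    - [[0, -0.15, 0.36], [0, 0, 0]]
    - [[0, -0.2, 0.48], [0, 0, 0]]
    - [[0, -0.225, 0.558], [0, 0, 0]]

```text
t: 5.1
ee_pos: [458.1, 106.2, 89.1]
orientation: [2.607, -0.955, -0.192]
ft_force: [0.5, 0.4, -0.6]
width: 44.1
```

Run:
```python
from h import *
C=np.array([508,163.5,0])
plan(C-45*U+[0,0,88],hookR(22))
im=snap('top','t3.png')
x=ctrl.get_image('scene');
print(proj(im,[ctrl.get_obs()['ee_pos']]))
cv2.imwrite('pics/st3.png',np.hstack([cv2.resize(x['pixels'][110:270,200:360,::-1],None,fx=2.4,fy=2.4),cv2.resize(im['pixels'][160:320,190:350,::-1],None,fx=2.4,fy=2.4)]))
```

```text
cur [458.1 106.2  89.1] tool z [-0.246 -0.283 -0.927] x [ 0.763 -0.647 -0.005] q [ 0.33  0.56  1.84 -0.22  1.08  1.17] t 5.1 F [ 0.5  0.4 -0.6] w 44.1
full shift [ 0.007 -0.194 -0.071] turn [0.    0.005 0.   ]  mm 31.0 deg 0.3
[[268.33854542 240.95564346]]
```

View pics/st3.png

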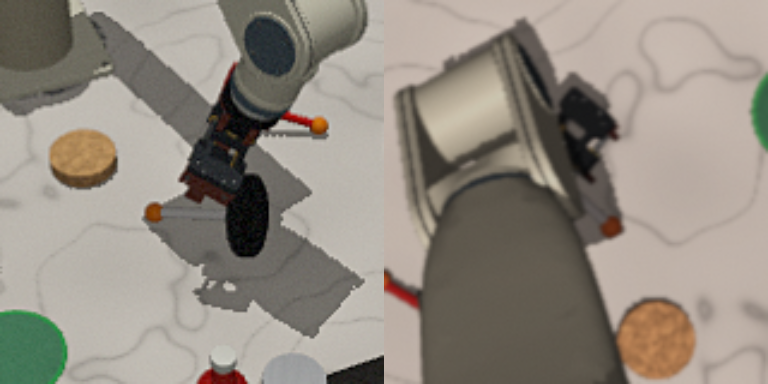

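Run:
```python
from h import *
for d in (20,50,100,120): print(d,local(U*d))
```

```text
20 [-0.    -0.124 -0.05 ]
50 [-0.001 -0.309 -0.125]
100 [-0.001 -0.618 -0.251]
120 [-0.001 -0.741 -0.301]
```

Call:
move_arm:
  motion:
    - [[0, -0.1, -0.04], [0, 0, 0]]
    - [[0, -0.18, -0.073], [0, 0, 0]]
    - [[0, -0.24, -0.097], [0, 0, 0]]
    - [[0, -0.3, -0.122], [0, 0, 0]]
    - [[0, -0.36, -0.146], [0, 0, 0]]

```text
t: 5.82
ee_pos: [496.9, 151.7, 90.7]
orientation: [2.608, -0.955, -0.19]
ft_force: [-0.9, -0.5, 2.5]
width: 43.8
```

Run:
```python
from h import *
plan([508,163.5,88],hookR(22))
im=ctrl.get_image('top')
x=ctrl.get_image('scene');
cv2.imwrite('pics/st4.png',np.hstack([cv2.resize(x['pixels'][110:270,200:360,::-1],None,fx=2.4,fy=2.4),cv2.resize(im['pixels'][160:320,190:350,::-1],None,fx=2.4,fy=2.4)]))
```

```text
cur [496.9 151.7  90.7] tool z [-0.244 -0.283 -0.928] x [ 0.763 -0.646 -0.004] q [ 0.38  0.62  1.72 -0.19  1.15  1.19] t 5.83 F [-0.9 -0.5  2.5] w 43.8
full shift [ 0.006 -0.107 -0.024] turn [-0.001  0.004  0.   ]  mm 16.4 deg 0.2
```

View pics/st4.png

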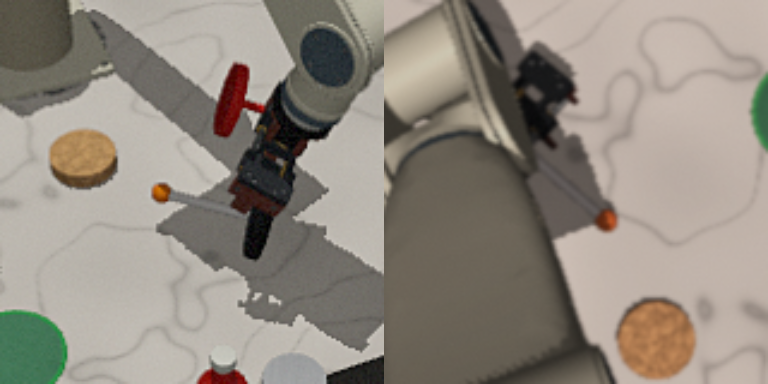

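The ball has lifted off the counter and the stand is tipping without visible slide, so I keep pulling.

Call:
move_arm:
  motion:
    - [[0, -0.06, -0.024], [0, 0, 0]]
    - [[0, -0.12, -0.049], [0, 0, 0]]
    - [[0, -0.18, -0.073], [0, 0, 0]]
    - [[0, -0.23, -0.093], [0, 0, 0]]
    - [[0, -0.28, -0.114], [0, 0, 0]]

```text
t: 6.55
ee_pos: [526.1, 186.2, 90.6]
orientation: [2.608, -0.955, -0.19]
ft_force: [-0.3, -1.2, -0.6]
width: 43.6
```

Run:
```python
from h import *
plan([508,163.5,88],hookR(22))
im=ctrl.get_image('top')
x=ctrl.get_image('scene');
cv2.imwrite('pics/st5.png',np.hstack([cv2.resize(x['pixels'][110:270,200:360,::-1],None,fx=2.4,fy=2.4),cv2.resize(im['pixels'][160:320,190:350,::-1],None,fx=2.4,fy=2.4)]))
```

```text
cur [526.1 186.2  90.6] tool z [-0.244 -0.283 -0.928] x [ 0.763 -0.646 -0.004] q [ 0.41  0.66  1.63 -0.17  1.2   1.2 ] t 6.55 F [-0.3 -1.2 -0.6] w 43.6
full shift [0.006 0.173 0.088] turn [-0.001  0.004  0.   ]  mm 29.2 deg 0.2
```

View pics/st5.png

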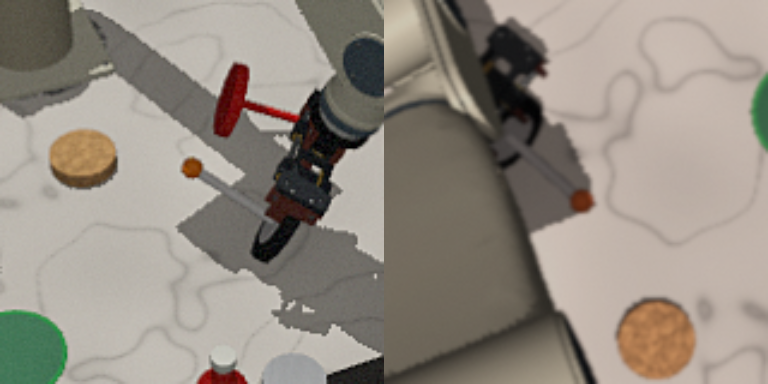

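Call:
move_arm:
  motion:
    - [[0, -0.05, -0.02], [0, 0, 0]]
    - [[0, -0.1, -0.04], [0, 0, 0]]
    - [[0, -0.15, -0.061], [0, 0, 0]]
    - [[0, -0.2, -0.081], [0, 0, 0]]
    - [[0, -0.25, -0.102], [0, 0, 0]]

```text
t: 7.28
ee_pos: [551.9, 217.1, 90.7]
orientation: [2.607, -0.954, -0.191]
ft_force: [0.6, 0.0, -0.3]
width: 44.0
```

Run:
```python
from h import *
plan([508,163.5,88],hookR(22))
im=ctrl.get_image('top')
x=ctrl.get_image('scene');
cv2.imwrite('pics/st6.png',np.hstack([cv2.resize(x['pixels'][110:270,200:360,::-1],None,fx=2.4,fy=2.4),cv2.resize(im['pixels'][160:320,190:350,::-1],None,fx=2.4,fy=2.4)]))
```

```text
cur [551.9 217.1  90.7] tool z [-0.245 -0.283 -0.927] x [ 0.763 -0.646 -0.004] q [ 0.43  0.71  1.53 -0.16  1.26  1.21] t 7.28 F [ 0.6  0.  -0.3] w 44.0
full shift [0.007 0.422 0.19 ] turn [-0.     0.004  0.   ]  mm 69.4 deg 0.3
```

View pics/st6.png

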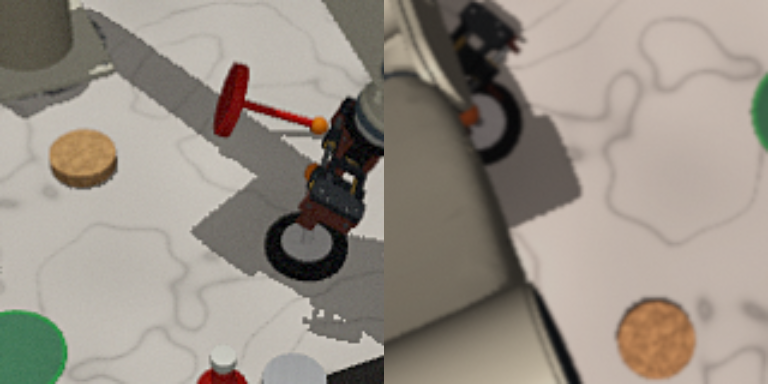

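The stand now stands upright: in the left crop its base ring is centred about (306,245), with the post rising between the fingers. I'll measure it and back off.

Run:
```python
from h import *
for c in('scene','top'):
  for n in('base_center','ball_top'):
    print(c,n,[(np.round(d['location']).tolist(),round(d['p'],2)) for d in ctrl.pinpoint(c,n)][:5])
```

```text
scene base_center [([438.0, 640.0, 53.0], 0.89), ([548.0, 224.0, 2.0], 0.86), ([412.0, -220.0, 58.0], 0.74), ([284.0, 217.0, 56.0], 0.72)]
scene ball_top [([349.0, 346.0, 15.0], 0.65), ([543.0, 232.0, 150.0], 0.62), ([279.0, -185.0, 14.0], 0.59)]
top base_center [([543.0, 230.0, -3.0], 0.93), ([442.0, 643.0, 57.0], 0.77), ([411.0, -219.0, 55.0], 0.63)]
top ball_top [([341.0, 734.0, 14.0], 0.96), ([542.0, 229.0, 144.0], 0.84), ([279.0, -186.0, 16.0], 0.83)]
```

Call:
move_arm:
  motion:
    - [[0, 0, -0.15], [0, 0, 0]]
    - [[0, 0, -0.4], [0, 0, 0]]
    - [[0, 0, -0.7], [0, 0, 0]]
    - [[0, 0, -0.9], [0, 0, 0]]
    - [[0, 0, -1], [0, 0, 0]]

```text
t: 8.2
ee_pos: [589.2, 259.3, 231.7]
orientation: [2.609, -0.956, -0.188]
ft_force: [0.5, -0.1, -0.7]
width: 43.8
```

Run:
```python
from h import *
for c in('scene','top'):
  for n in('base_center','ball_top'):
    print(c,n,[(np.round(d['location']).tolist(),round(d['p'],2)) for d in ctrl.pinpoint(c,n)][:5])
im=snap('top','t7.png');snap('scene','s7.png')
```

```text
scene base_center [([438.0, 640.0, 53.0], 0.89), ([548.0, 224.0, 2.0], 0.86), ([412.0, -220.0, 58.0], 0.74), ([284.0, 217.0, 56.0], 0.72)]
scene ball_top [([349.0, 346.0, 15.0], 0.65), ([543.0, 232.0, 150.0], 0.62), ([279.0, -185.0, 14.0], 0.59)]
top base_center [([543.0, 230.0, -3.0], 0.93), ([442.0, 643.0, 57.0], 0.77), ([411.0, -219.0, 55.0], 0.63)]
top ball_top [([341.0, 734.0, 14.0], 0.96), ([542.0, 229.0, 144.0], 0.84), ([279.0, -186.0, 16.0], 0.83)]
```

View pics/s7.png

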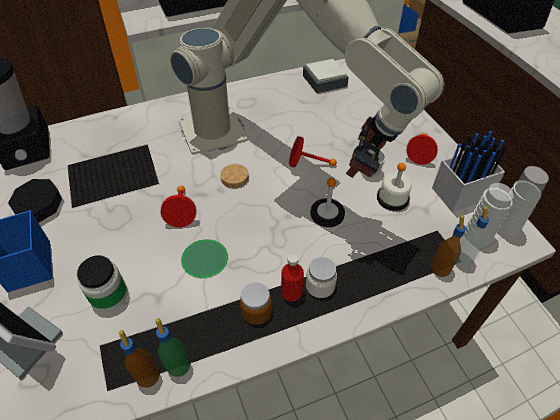

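```bash
cat >> h.py <<'E'
def slR(dep,hd=0):
    d=np.radians(dep);h=np.radians(hd);return mk([np.cos(d)*np.cos(h),np.cos(d)*np.sin(h),-np.sin(d)],[np.sin(h),-np.cos(h),0])
E
python3 - <<'E'
from h import *
for c in('scene','top'):
  for n in('base_center','ball_top'):
    print(c,n,[(np.round(d['location']).tolist(),round(d['p'],2)) for d in ctrl.pinpoint(c,n)][:5])
print(local([-60,-30,80]))
plan([450,200,320],slR(75))
plan([450,200,320],slR(45))
E
```

```text
scene base_center [([411.0, -220.0, 59.0], 0.88), ([546.0, 225.0, 1.0], 0.74), ([283.0, 215.0, 57.0], 0.6)]
scene ball_top [([339.0, 734.0, 17.0], 0.93), ([346.0, 344.0, 14.0], 0.76), ([278.0, -186.0, 14.0], 0.66), ([546.0, 228.0, 148.0], 0.56)]
top base_center [([541.0, 230.0, -2.0], 0.93), ([412.0, -220.0, 56.0], 0.89), ([443.0, 645.0, 58.0], 0.79)]
top ball_top [([278.0, -186.0, 14.0], 0.84), ([542.0, 229.0, 145.0], 0.83), ([337.0, 736.0, 16.0], 0.67)]
[-0.178  0.581 -0.339]
cur [588.1 258.7 229.2] tool z [-0.246 -0.284 -0.927] x [ 0.763 -0.646 -0.005] q [ 0.46  0.62  1.33 -0.14  1.55  1.2 ] t 8.7 F [-0.1 -0.1 -0. ] w 43.7
full shift [-0.452  1.055 -0.224] turn [ 0.579 -0.048  0.841]  mm 175.4 deg 61.4
cur [588.1 258.7 229.2] tool z [-0.246 -0.284 -0.927] x [ 0.763 -0.646 -0.005] q [ 0.46  0.62  1.33 -0.14  1.55  1.2 ] t 8.7 F [-0.1 -0.1 -0. ] w 43.7
full shift [-0.452  1.055 -0.224] turn [1.045 0.178 0.857]  mm 175.4 deg 81.8
```

Call:
move_arm:
  motion:
    - [[-0.05, 0.1, -0.15], [0.1, 0, 0.15]]
    - [[-0.1, 0.25, -0.3], [0.23, 0, 0.33]]
    - [[-0.2, 0.5, -0.35], [0.35, 0, 0.5]]
    - [[-0.3, 0.75, -0.35], [0.46, 0, 0.65]]
    - [[-0.4, 0.95, -0.3], [0.55, 0, 0.8]]

```text
t: 9.32
ee_pos: [467.7, 208.8, 326.4]
orientation: [-2.248, 2.012, -0.285]
ft_force: [0.3, 0.0, 0.6]
width: 44.1
```

Run:
```python
from h import *
plan([440,215,200],slR(45))
```

```text
cur [467.7 208.8 326.4] tool z [ 0.213 -0.042 -0.976] x [ 0.104 -0.992  0.066] q [ 0.48  0.06  1.88 -0.16  1.04  2.01] t 9.32 F [0.3 0.  0.6] w 44.1
full shift [-0.115  0.349  0.782] turn [ 0.547 -0.008  0.119]  mm 129.5 deg 33.6
```

Call:
move_arm:
  motion:
    - [[0, 0.05, 0.1], [0.1, 0, 0]]
    - [[-0.03, 0.1, 0.25], [0.2, 0, 0.03]]
    - [[-0.06, 0.2, 0.45], [0.33, 0, 0.06]]
    - [[-0.1, 0.3, 0.65], [0.45, 0, 0.1]]
    - [[-0.115, 0.35, 0.78], [0.547, 0, 0.12]]
  gripper: 0.6

```text
t: 9.95
ee_pos: [460.7, 159.0, 263.1]
orientation: [-1.869, 1.752, -0.57]
ft_force: [0.8, 0.0, 0.4]
width: 52.6
```

Run:
```python
from h import *
B=np.array([544,229,0])
R=slR(45)
g=B+[0,0,55]
print(g+R[:,2]*19)
plan(g+R[:,2]*(19-100),R)
plan(g+R[:,2]*19,R)
```

```text
[557.43502884 229.          41.56497116]
cur [460.7 159.  263.1] tool z [ 0.619  0.081 -0.781] x [ 0.079 -0.996 -0.041] q [ 0.42 -0.04  2.31 -0.69  0.29  2.54] t 9.95 F [0.8 0.  0.4] w 52.6
full shift [-0.411  0.474  0.931] turn [0.109 0.079 0.03 ]  mm 168.3 deg 8.3
cur [460.7 159.  263.1] tool z [ 0.619  0.081 -0.781] x [ 0.079 -0.996 -0.041] q [ 0.42 -0.04  2.31 -0.69  0.29  2.54] t 9.95 F [0.8 0.  0.4] w 52.6
full shift [-0.355  0.399  1.591] turn [0.109 0.079 0.03 ]  mm 251.7 deg 8.3
```

```bash
cat > fk.py <<'E'
import numpy as np
from scipy.spatial.transform import Rotation as Rn
from scipy.optimize import least_squares
def fk(q,P):
    h,a,L1,e,L2,L=P
    R=Rn.from_euler('z',q[0]);p=np.array([0,0,h])+R.apply([a,0,0])
    R=R*Rn.from_euler('y',q[1]);p=p+R.apply([0,0,L1])
    R=R*Rn.from_euler('y',q[2]);p=p+R.apply([e,0,L2])
    R=R*Rn.from_euler('z',q[3])*Rn.from_euler('y',q[4]);p=p+R.apply([0,0,L])
    R=R*Rn.from_euler('z',q[5]);return p,R.as_matrix()
D=[([-1.33901889e+00,4.23083908e-01,1.62993446e+00,0,1.08860381e+00,-1.89751669e-02],[155.1,-605.4,222.7]),
([-1.07,.28,1.7,0,1.17,-.35],[283.2,-494.4,283.2]),([-.07,.04,1.99,0,1.12,.65],[422.7,-19.7,282.7]),
([.33,.43,1.8,-.2,1.25,1.12],[460.1,106.2,178.2]),([.43,.71,1.53,-.16,1.26,1.21],[551.9,217.1,90.7]),
([.46,.62,1.33,-.14,1.55,1.2],[588.1,258.7,229.2]),([.48,.06,1.88,-.16,1.04,2.01],[467.7,208.8,326.4]),([.42,-.04,2.31,-.69,.29,2.54],[460.7,159,263.1])]
r=least_squares(lambda P:np.concatenate([fk(q,P)[0]-np.array(x) for q,x in D]),[300,0,450,0,450,250],loss='soft_l1')
P=r.x
LO=np.array([-3,-.9,.09,-1.31,.11,-2.54]);HI=np.array([3,2.11,2.58,4.45,2.69,2.54])
def ik(p,R,q0):
    f=lambda q:np.concatenate([(fk(q,P)[0]-p)/100,3*(Rn.from_matrix(R.T@fk(q,P)[1])).as_rotvec()])
    s=least_squares(f,np.clip(q0,LO+.01,HI-.01),bounds=(LO,HI));return s.x,np.abs(s.fun).max()
if __name__=='__main__':
    print(P.round(1),np.array([fk(q,P)[0]-np.array(x) for q,x in D]).round(1),fk(*[D[-1][0]],P)[1].round(2))
E
python3 fk.py
cat > tst.py <<'E'
from fk import *
from h import slR
for dep in (40,45,50,55):
  for hd in('rad',0):
    out=[]
    for y in np.linspace(229,-187,6):
        b=np.array([544+23*(229-y)/416,y,0]);h=np.degrees(np.arctan2(b[1],b[0])) if hd=='rad' else 0
        for sg in (1,-1):
            R=slR(dep,h)@np.diag([sg,sg,1]);p=b+[0,0,52]+R[:,2]*19
            best=min((ik(p,R,[np.arctan2(y,544),.5,1.9,s*.3,.5,sg*1.5]) for s in(0,1,-1)),key=lambda s:s[1]);out.append((round(float(y)),sg,best[0].round(2).tolist(),round(float(best[1]),3)))
    print(dep,hd);[print('  ',o) for o in out if o[1]==1 or o[3]<.05]
E
python3 tst.py
```

```text
[300.   -3.2 543.2  59.5 484.  293. ] [[-12.5   1.    2.4]
 [-12.1  -1.   -1.3]
 [ -0.3  -9.9  -0.8]
 [  7.6  -4.4   0. ]
 [  5.6 -10.3   2.7]
 [  1.9 -12.    6.7]
 [  1.1 -10.1  -0.5]
 [ -0.3 -11.8  -7.6]] [[-0.07  0.79  0.61]
 [ 1.    0.03  0.07]
 [ 0.04  0.62 -0.79]]
40 rad
   (229, 1, [0.4, 0.7, 2.25, 3.14, 0.68, 1.57], 0.0)
   (229, -1, [0.4, 0.7, 2.25, 3.14, 0.68, -1.57], 0.0)
   (146, 1, [0.26, 0.7, 2.3, 3.14, 0.73, 1.57], 0.0)
   (146, -1, [0.26, 0.7, 2.3, 3.14, 0.73, -1.57], 0.0)
   (63, 1, [0.11, 0.7, 2.32, 3.14, 0.75, 1.57], 0.0)
   (63, -1, [0.11, 0.7, 2.32, 3.14, 0.75, -1.57], 0.0)
   (-21, 1, [-0.04, 0.7, 2.32, 3.14, 0.75, 1.57], 0.0)
   (-21, -1, [-0.04, 0.7, 2.32, 3.14, 0.75, -1.57], 0.0)
   (-104, 1, [-0.18, 0.7, 2.29, 3.14, 0.72, 1.57], 0.0)
   (-104, -1, [-0.18, 0.7, 2.29, 3.14, 0.72, -1.57], 0.0)
   (-187, 1, [-0.32, 0.7, 2.24, 3.14, 0.67, 1.57], 0.0)
   (-187, -1, [-0.32, 0.7, 2.24, 3.14, 0.67, -1.57], 0.0)
40 0
   (229, 1, [0.6, 0.57, 2.01, -1.31, 0.42, 0.27], 0.862)
   (229, -1, [0.6, 0.71, 2.2, 3.89, 0.69, -1.78], 0.0)
   (146, 1, [0.41, 0.7, 2.27, 3.62, 0.72,
[... 3868 characters left out ...]
 1.57], 0.0)
   (-187, -1, [-0.32, 0.61, 2.14, 3.14, 0.21, -1.57], 0.0)
55 0
   (229, 1, [0.53, 0.58, 2.04, -1.31, 0.28, 0.2], 0.294)
   (146, 1, [0.34, 0.55, 2.1, -1.31, 0.18, 0.04], 0.384)
   (146, -1, [0.36, 0.59, 2.18, 3.9, 0.29, -2.01], 0.0)
   (63, 1, [0.16, 0.59, 2.22, 3.47, 0.28, 1.38], 0.0)
   (63, -1, [0.16, 0.59, 2.22, 3.47, 0.28, -1.76], 0.0)
   (-21, 1, [-0.05, 0.59, 2.22, 3.03, 0.27, 1.63], 0.0)
   (-21, -1, [-0.05, 0.59, 2.22, 3.03, 0.27, -1.51], 0.0)
   (-104, 1, [-0.25, 0.6, 2.18, 2.58, 0.27, 1.91], 0.0)
   (-104, -1, [-0.25, 0.6, 2.18, 2.58, 0.27, -1.23], 0.0)
   (-187, 1, [-0.43, 0.62, 2.11, 2.13, 0.28, 2.21], 0.0)
   (-187, -1, [-0.43, 0.62, 2.11, 2.13, 0.28, -0.93], 0.0)
```

```bash
cat > tst2.py <<'E'
from fk import *
from h import slR
for dep in (45,):
  for hd in range(0,360,30):
   for sg in (1,-1):
    out=[];q0=None
    for y in (229,125,20,-85,-187):
        b=np.array([544+23*(229-y)/416,y,0])
        R=slR(dep,hd)@np.diag([sg,sg,1]);p=b+[0,0,52]+R[:,2]*19
        c=[q0] if q0 is not None else [[.4,.7,1.7,s,1,t] for s in(0,.8,-.8) for t in(0,1.5,-1.5)]
        best=min((ik(p,R,k) for k in c),key=lambda s:s[1]);q0=best[0];out.append((best[0].round(2).tolist(),round(float(best[1]),3)))
    if max(o[1] for o in out)<.02: print(dep,hd,sg); [print('  ',o) for o in out]
E
python3 tst2.py
```

```text
45 0 1
   ([0.58, 0.67, 2.18, 3.96, 0.56, 1.26], 0.0)
   ([0.34, 0.65, 2.26, 3.59, 0.58, 1.44], 0.0)
   ([0.06, 0.65, 2.29, 3.21, 0.59, 1.55], 0.0)
   ([-0.23, 0.65, 2.26, 2.84, 0.57, 1.66], 0.0)
   ([-0.46, 0.67, 2.18, 2.47, 0.53, 1.83], 0.0)
45 0 -1
   ([0.58, 0.67, 2.18, 3.96, 0.56, -1.88], 0.0)
   ([0.34, 0.65, 2.26, 3.59, 0.58, -1.71], 0.0)
   ([0.06, 0.65, 2.29, 3.21, 0.59, -1.59], 0.0)
   ([-0.23, 0.65, 2.26, 2.84, 0.57, -1.48], 0.0)
   ([-0.46, 0.67, 2.18, 2.47, 0.53, -1.31], 0.0)
45 30 1
   ([0.34, 0.66, 2.22, 2.88, 0.53, 1.67], 0.0)
   ([0.07, 0.66, 2.25, 2.55, 0.58, 1.76], 0.0)
   ([-0.2, 0.66, 2.22, 2.19, 0.61, 1.87], 0.0)
   ([-0.43, 0.68, 2.14, 1.85, 0.64, 2.02], 0.0)
   ([-0.62, 0.71, 2.02, 1.55, 0.7, 2.18], 0.0)
45 30 -1
   ([0.34, 0.66, 2.22, 2.88, 0.53, -1.48], 0.0)
   ([0.07, 0.66, 2.25, 2.55, 0.58, -1.39], 0.0)
   ([-0.2, 0.66, 2.22, 2.19, 0.61, -1.27], 0.0)
   ([-0.43, 0.68, 2.14, 1.85, 0.64, -1.12], 0.0)
   ([-0.62, 0.71, 2.02, 1.55, 0.7, -0.97], 0.0)
45 60 1
   ([0.14, 0.69, 2.1, 1.86, 0.62, 2.06], 0.0)
   ([-0.09, 0.69, 2.1, 1.61, 0.7, 2.09], 0.0)
   ([-0.31, 
[... 3162 characters left out ...]
, 0.0)
   ([0.43, 0.9, 1.49, -0.43, 1.45, -1.99], 0.0)
   ([0.28, 0.86, 1.57, -0.53, 1.36, -2.05], 0.0)
   ([0.13, 0.85, 1.61, -0.63, 1.29, -2.12], 0.0)
   ([-0.03, 0.85, 1.61, -0.72, 1.23, -2.2], 0.0)
45 270 1
   ([0.66, 0.87, 1.54, -0.61, 1.32, 1.0], 0.0)
   ([0.53, 0.82, 1.68, -0.71, 1.21, 0.99], 0.0)
   ([0.37, 0.79, 1.78, -0.83, 1.1, 0.96], 0.0)
   ([0.19, 0.77, 1.83, -0.97, 1.0, 0.93], 0.0)
   ([0.01, 0.76, 1.85, -1.09, 0.92, 0.88], 0.0)
45 270 -1
   ([0.66, 0.87, 1.54, -0.61, 1.32, -2.14], 0.0)
   ([0.53, 0.82, 1.68, -0.71, 1.21, -2.16], 0.0)
   ([0.37, 0.79, 1.78, -0.83, 1.1, -2.18], 0.0)
   ([0.19, 0.77, 1.83, -0.97, 1.0, -2.21], 0.0)
   ([0.01, 0.76, 1.85, -1.09, 0.92, -2.26], 0.0)
```

```bash
cat >> h.py <<'E'
SR=slR(45,250)@np.diag([-1,-1,1])
E
python3 - <<'E'
from h import *
print(SR.round(3))
plan([500,230,330],hookR(0))
plan([590,340,300],SR)
E
```

```text
[[ 0.94  -0.242 -0.242]
 [-0.342 -0.664 -0.664]
 [ 0.     0.707 -0.707]]
cur [460.7 159.  263.1] tool z [ 0.619  0.081 -0.781] x [ 0.079 -0.996 -0.041] q [ 0.42 -0.04  2.31 -0.69  0.29  2.54] t 9.95 F [0.8 0.  0.4] w 52.6
full shift [-0.469 -0.5   -0.148] turn [-0.624 -0.219 -0.739]  mm 105.2 deg 59.5
cur [460.7 159.  263.1] tool z [ 0.619  0.081 -0.781] x [ 0.079 -0.996 -0.041] q [ 0.42 -0.04  2.31 -0.69  0.29  2.54] t 9.95 F [0.8 0.  0.4] w 52.6
full shift [-1.144 -0.871  0.439] turn [-1.249  0.104 -1.184]  mm 225.5 deg 103.4
```

Call:
move_arm:
  motion:
    - [[-0.1, -0.1, -0.05], [-0.12, -0.04, -0.15]]
    - [[-0.2, -0.2, -0.1], [-0.25, -0.09, -0.3]]
    - [[-0.3, -0.3, -0.15], [-0.37, -0.13, -0.45]]
    - [[-0.4, -0.4, -0.15], [-0.5, -0.17, -0.6]]
    - [[-0.47, -0.5, -0.15], [-0.62, -0.22, -0.74]]

```text
t: 10.58
ee_pos: [501.5, 231.0, 332.7]
orientation: [-2.683, 1.321, -0.194]
ft_force: [0.5, 0.3, -1.1]
width: 52.6
```

Run:
```python
from h import *
plan([590,330,290],SR)
```

```text
cur [501.5 231.  332.7] tool z [ 0.179  0.072 -0.981] x [ 0.605 -0.794  0.052] q [ 0.41  0.11  1.8  -0.01  1.04  1.33] t 10.57 F [ 0.5  0.3 -1.1] w 52.6
full shift [-0.182 -0.803  0.433] turn [-0.888  0.119 -0.555]  mm 139.5 deg 63.3
```

Call:
move_arm:
  motion:
    - [[0, -0.2, 0.05], [-0.13, 0.02, -0.08]]
    - [[-0.05, -0.4, 0.1], [-0.28, 0.04, -0.17]]
    - [[-0.1, -0.6, 0.2], [-0.42, 0.06, -0.27]]
    - [[-0.15, -0.75, 0.35], [-0.56, 0.08, -0.36]]
    - [[-0.18, -0.8, 0.43], [-0.7, 0.1, -0.45]]

```text
t: 11.2
ee_pos: [590.8, 329.4, 287.9]
orientation: [2.481, -0.592, -0.097]
ft_force: [0.6, -1.3, -0.1]
width: 52.2
```

Run:
```python
from h import *
B=np.array([544,229,0])
plan(B+[0,0,52]+SR[:,2]*(19-130),SR)
snap('scene','s8.png');im=snap('top','t8.png')
for c in('scene','top'):
  for n in('base_center','ball_top'):
    print(c,n,[(np.round(d['location']).tolist(),round(d['p'],2)) for d in ctrl.pinpoint(c,n) if 100<d['location'][1]<300 and d['location'][0]>450])
```

```text
cur [590.8 329.4 287.9] tool z [-0.197 -0.524 -0.829] x [ 0.899 -0.434  0.061] q [ 0.63  0.71  1.12 -0.32  1.82  1.1 ] t 11.2 F [ 0.6 -1.3 -0.1] w 52.2
full shift [-0.107 -0.401  0.989] turn [-0.183  0.016 -0.112]  mm 160.9 deg 12.9
scene base_center [([546.0, 225.0, 2.0], 0.64)]
scene ball_top [([545.0, 226.0, 150.0], 0.96)]
top base_center [([543.0, 228.0, -6.0], 0.78)]
top ball_top [([542.0, 227.0, 148.0], 0.71)]
```

View pics/s8.png

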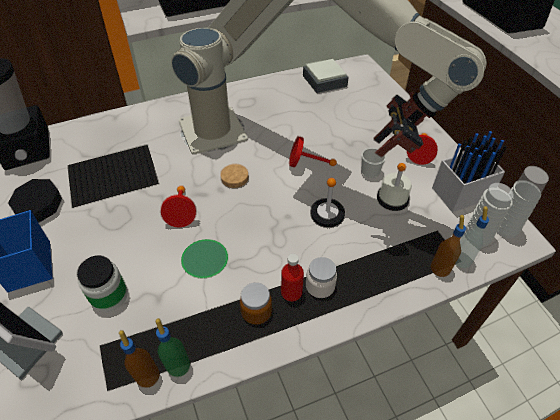

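The stand remains upright (base px (327,211), ball (331,182)), and the measurements put it near (544,227). Next is the pre-grasp.

Call:
move_arm:
  motion:
    - [[-0.02, -0.08, 0.2], [-0.04, 0, -0.02]]
    - [[-0.04, -0.16, 0.4], [-0.08, 0, -0.04]]
    - [[-0.06, -0.24, 0.6], [-0.12, 0.01, -0.06]]
    - [[-0.09, -0.33, 0.8], [-0.16, 0.01, -0.09]]
    - [[-0.11, -0.4, 0.98], [-0.183, 0.016, -0.112]]

```text
t: 12.12
ee_pos: [569.9, 302.2, 131.8]
orientation: [2.33, -0.414, -0.169]
ft_force: [0.5, 0.3, 0.1]
width: 52.7
```

Run:
```python
from h import *
B=np.array([544,227.5,0])
plan(B+[0,0,52]+SR[:,2]*(19),SR)
im=ctrl.get_image('top')
x=ctrl.get_image('scene');
cv2.imwrite('pics/st9.png',np.hstack([cv2.resize(x['pixels'][110:270,280:440,::-1],None,fx=2.4,fy=2.4),cv2.resize(im['pixels'][110:270,130:290,::-1],None,fx=2.4,fy=2.4)]))
```

```text
cur [569.9 302.2 131.8] tool z [-0.242 -0.662 -0.71 ] x [ 0.939 -0.344  0.001] q [ 0.65  0.9   1.2  -0.39  1.73  1.08] t 12.12 F [0.5 0.3 0.1] w 52.7
full shift [ 0.009 -0.     0.876] turn [-0.004  0.001 -0.002]  mm 131.4 deg 0.3
```

View pics/st9.png

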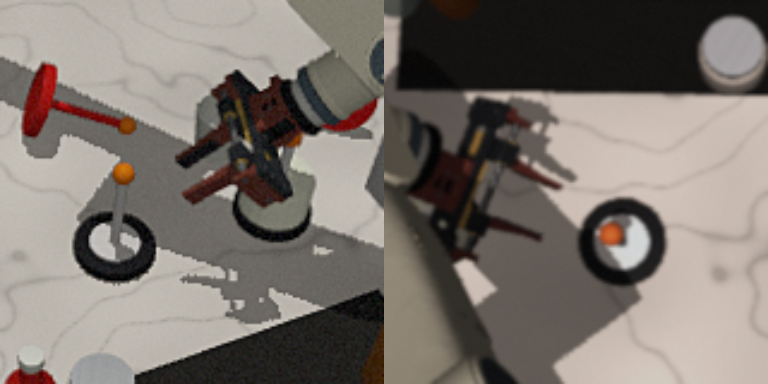

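Both crops show the open fingers aimed at the post with even margins on each side. I advance along the tool axis.

Call:
move_arm:
  motion:
    - [[0, 0, 0.2], [0, 0, 0]]
    - [[0, 0, 0.42], [0, 0, 0]]
    - [[0, 0, 0.62], [0, 0, 0]]
    - [[0, 0, 0.78], [0, 0, 0]]
    - [[0, 0, 0.86], [0, 0, 0]]

```text
t: 12.85
ee_pos: [539.6, 217.3, 42.0]
orientation: [2.331, -0.416, -0.168]
ft_force: [-0.4, 0.8, -1.0]
width: 52.8
```

Run:
```python
from h import *
B=np.array([544,227.5,0])
plan(B+[0,0,52]+SR[:,2]*(19),SR)
im=ctrl.get_image('top')
x=ctrl.get_image('scene');
cv2.imwrite('pics/st10.png',np.hstack([cv2.resize(x['pixels'][110:270,280:440,::-1],None,fx=2.4,fy=2.4),cv2.resize(im['pixels'][110:270,130:290,::-1],None,fx=2.4,fy=2.4)]))
```

```text
cur [539.6 217.3  42. ] tool z [-0.241 -0.661 -0.711] x [ 0.939 -0.345  0.002] q [ 0.59  0.92  1.41 -0.43  1.49  1.13] t 12.85 F [-0.4  0.8 -1. ] w 52.8
full shift [ 0.005 -0.005  0.027] turn [-0.005  0.001 -0.004]  mm 4.2 deg 0.4
```

View pics/st10.png

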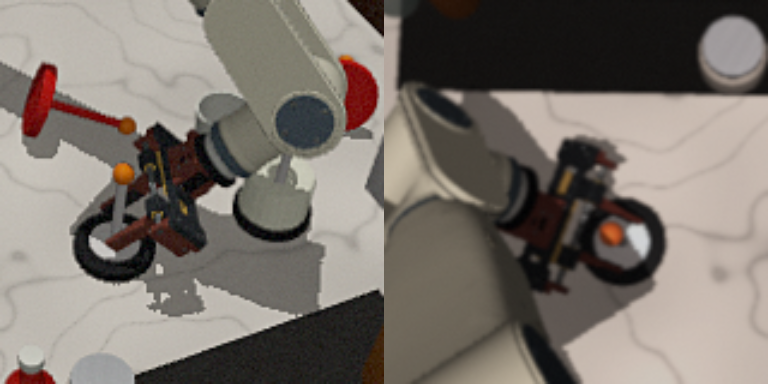

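The post is between the fingers. I close.

Call:
move_arm:
  motion:
    - [[0, 0, 0.02], [0, 0, 0]]
    - [[0, 0, 0.02], [0, 0, 0]]
    - [[0, 0, 0.02], [0, 0, 0]]
    - [[0, 0, 0.02], [0, 0, 0]]
    - [[0, 0, 0.02], [0, 0, 0]]
  gripper: 0.0

```text
t: 13.58
ee_pos: [539.3, 216.2, 39.4]
orientation: [2.331, -0.414, -0.167]
ft_force: [3.7, -0.8, 0.9]
width: 13.6
```

Run:
```python
from h import *
o=ctrl.get_obs();R=Rn.from_rotvec(o['orientation']).as_matrix()
g=o['ee_pos']-19*R[:,2];print('grasp pt',g,o['width'],o['ft_force'])
im=ctrl.get_image('top');x=ctrl.get_image('scene')
for c in('scene','top'):
  for n in('base_center','ball_top'):
    print(c,n,[(np.round(d['location']).tolist(),round(d['p'],2)) for d in ctrl.pinpoint(c,n) if 100<d['location'][1]<300 and d['location'][0]>450])
cv2.imwrite('pics/st11.png',np.hstack([cv2.resize(x['pixels'][110:270,280:440,::-1],None,fx=2.4,fy=2.4),cv2.resize(im['pixels'][110:270,130:290,::-1],None,fx=2.4,fy=2.4)]))
d=np.array([567-g[0],-187-g[1],0]);print(d,[ (k,local(d*k)) for k in(1,1/3,.3)])
```

```text
grasp pt [543.89233172 228.73733799  52.87519406] 13.628355348584826 [ 3.73993371 -0.80896439  0.9123308 ]
scene base_center [([545.0, 224.0, 2.0], 0.56)]
scene ball_top [([542.0, 230.0, 150.0], 0.72)]
top base_center [([542.0, 228.0, -5.0], 0.97)]
top ball_top [([540.0, 229.0, 144.0], 0.95)]
[  23.10766828 -415.73733799    0.        ] [(1, array([1.097, 1.811, 1.795])), (0.3333333333333333, array([0.366, 0.604, 0.598])), (0.3, array([0.329, 0.543, 0.539]))]
```

View pics/st11.png

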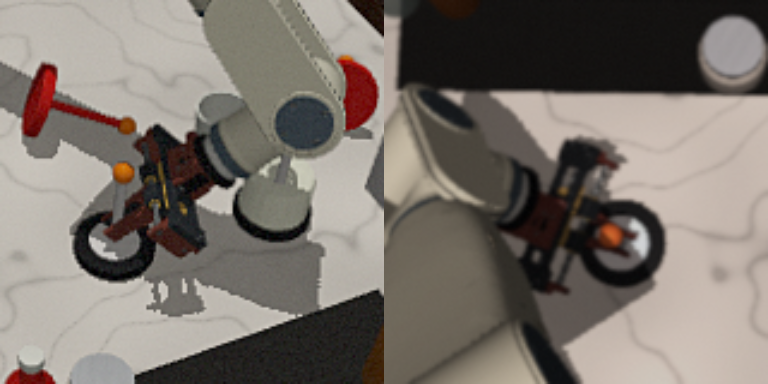

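Gripped at 13.6 mm, which matches the post. I'll start with a short test slide of about 10%.

Call:
move_arm:
  motion:
    - [[0.01, 0.018, 0.018], [0, 0, 0]]
    - [[0.033, 0.054, 0.054], [0, 0, 0]]
    - [[0.066, 0.109, 0.108], [0, 0, 0]]
    - [[0.099, 0.163, 0.162], [0, 0, 0]]
    - [[0.11, 0.181, 0.18], [0, 0, 0]]

```text
t: 14.5
ee_pos: [540.3, 175.0, 39.4]
orientation: [2.332, -0.416, -0.17]
ft_force: [0.4, 6.4, 2.9]
width: 13.6
```

```bash
cat > st.py <<'E'
from h import *
import sys
o=ctrl.get_obs();R=Rn.from_rotvec(o['orientation']).as_matrix()
g=o['ee_pos']-19*R[:,2];print('grasp pt',g.round(1),round(o['width'],1),o['ft_force'].round(1),'rot err',np.degrees(Rn.from_matrix(R.T@SR).as_rotvec()).round(2),'q',o['qpos'].round(2))
im=ctrl.get_image('top');x=ctrl.get_image('scene')
for c in('scene','top'):
  for n in('base_center','ball_top'):
    print(c,n,[(np.round(d['location']).tolist(),round(d['p'],2)) for d in ctrl.pinpoint(c,n) if np.hypot(*(d['location'][:2]-g[:2]))<40])
cv2.imwrite('pics/%s.png'%sys.argv[1],np.hstack([x['pixels'][60:340,60:460,::-1],im['pixels'][60:340,130:530,::-1]]))
d=np.array([567-g[0],-187-g[1],53-g[2]]);print(d.round(1),[ (k,local(d*k)) for k in(1,1/3,.5)])
E
python3 st.py st12
```

```text
grasp pt [544.9 187.6  52.9] 13.6 [0.4 6.4 2.9] rot err [-0.32  0.13 -0.17] q [ 0.54  0.9   1.47 -0.46  1.44  1.11]
scene base_center [([545.0, 188.0, 4.0], 0.68)]
scene ball_top [([543.0, 188.0, 151.0], 0.76)]
top base_center [([540.0, 184.0, -2.0], 0.92)]
top ball_top [([542.0, 185.0, 147.0], 0.82)]
[ 2.210e+01 -3.746e+02  1.000e-01] [(1, array([0.999, 1.628, 1.615])), (0.3333333333333333, array([0.333, 0.543, 0.538])), (0.5, array([0.5  , 0.814, 0.808]))]
```

View pics/st12.png

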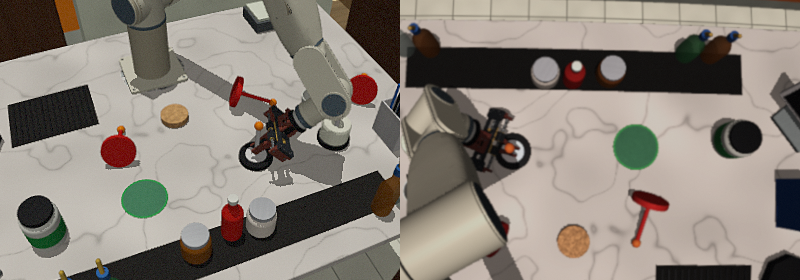

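The stand slid upright with the gripper, and the force is about 6 N. I continue in chunks of about 125 mm.

Call:
move_arm:
  motion:
    - [[0.04, 0.065, 0.065], [0, 0, 0]]
    - [[0.12, 0.196, 0.194], [0, 0, 0]]
    - [[0.2, 0.326, 0.323], [0, 0, 0]]
    - [[0.29, 0.473, 0.469], [0, 0, 0]]
    - [[0.333, 0.543, 0.538], [0, 0, 0]]

```text
t: 15.42
ee_pos: [548.3, 48.9, 39.3]
orientation: [2.331, -0.416, -0.169]
ft_force: [0.2, 8.0, 5.0]
width: 13.5
```

```bash
python3 st.py st13
```

```text
grasp pt [552.9  61.5  52.8] 13.5 [0.2 8.  5. ] rot err [-0.31  0.08 -0.2 ] q [ 0.37  0.85  1.6  -0.58  1.31  1.06]
scene base_center [([554.0, 55.0, 2.0], 0.84)]
scene ball_top [([554.0, 60.0, 147.0], 0.95)]
top base_center []
top ball_top [([551.0, 60.0, 144.0], 0.85)]
[ 1.410e+01 -2.485e+02  2.000e-01] [(1, array([0.658, 1.079, 1.075])), (0.3333333333333333, array([0.219, 0.36 , 0.358])), (0.5, array([0.329, 0.54 , 0.537]))]
```

View pics/st13.png

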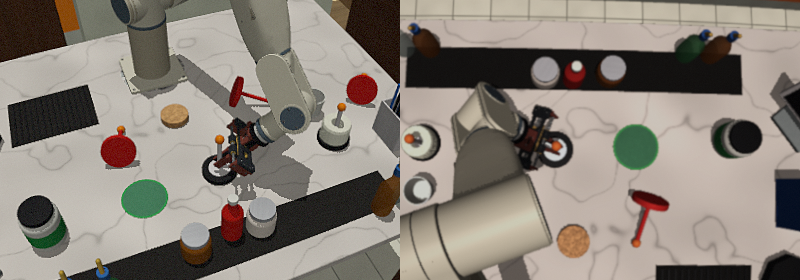

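It is still upright and halfway along, and the jars are clear. I continue.

Call:
move_arm:
  motion:
    - [[0.04, 0.065, 0.065], [0, 0, 0]]
    - [[0.12, 0.197, 0.196], [0, 0, 0]]
    - [[0.2, 0.328, 0.326], [0, 0, 0]]
    - [[0.29, 0.476, 0.474], [0, 0, 0]]
    - [[0.33, 0.541, 0.538], [0, 0, 0]]

```text
t: 16.35
ee_pos: [555.7, -74.6, 39.3]
orientation: [2.331, -0.416, -0.168]
ft_force: [0.2, 10.2, 6.9]
width: 13.6
```

```bash
python3 st.py st14
```

```text
grasp pt [560.3 -62.   52.8] 13.6 [ 0.2 10.2  6.9] rot err [-0.32  0.04 -0.2 ] q [ 0.18  0.83  1.67 -0.7   1.21  0.99]
scene base_center [([558.0, -68.0, 2.0], 0.88)]
scene ball_top [([562.0, -64.0, 151.0], 0.63)]
top base_center [([556.0, -62.0, -4.0], 0.55)]
top ball_top [([554.0, -65.0, 146.0], 0.97)]
[   6.7 -125.     0.2] [(1, array([0.328, 0.544, 0.541])), (0.3333333333333333, array([0.109, 0.181, 0.18 ])), (0.5, array([0.164, 0.272, 0.27 ]))]
```

View pics/st14.png

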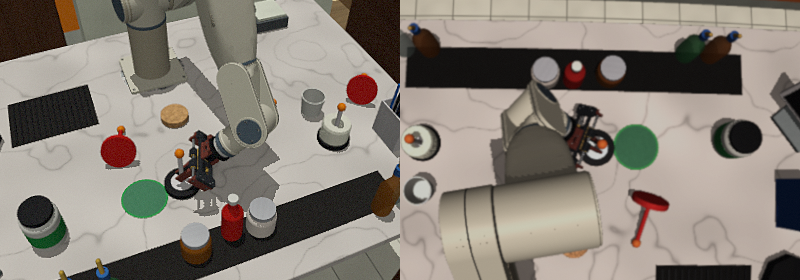

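Call:
move_arm:
  motion:
    - [[0.04, 0.066, 0.066], [0, 0, 0]]
    - [[0.12, 0.199, 0.198], [0, 0, 0]]
    - [[0.2, 0.332, 0.33], [0, 0, 0]]
    - [[0.29, 0.481, 0.478], [0, 0, 0]]
    - [[0.328, 0.544, 0.541], [0, 0, 0]]

```text
t: 17.27
ee_pos: [562.5, -199.3, 39.3]
orientation: [2.331, -0.416, -0.168]
ft_force: [-1.3, 12.3, 10.2]
width: 13.0
```

```bash
python3 st.py st15
python3 - <<'E'
import cv2
a=cv2.imread('pics/st15.png');cv2.imwrite('pics/st15b.png',cv2.resize(a,None,fx=1,fy=1))
from h import *
im=ctrl.get_image('top');x=ctrl.get_image('scene')
cv2.imwrite('pics/st15c.png',np.hstack([cv2.resize(x['pixels'][180:310,140:270,::-1],None,fx=3,fy=3),cv2.resize(im['pixels'][140:270,300:430,::-1],None,fx=3,fy=3)]))
E
```

```text
grasp pt [ 567.  -186.7   52.8] 13.0 [-1.3 12.3 10.2] rot err [-0.31  0.03 -0.2 ] q [-0.01  0.82  1.69 -0.83  1.12  0.91]
scene base_center [([566.0, -193.0, 2.0], 0.95)]
scene ball_top [([567.0, -186.0, 150.0], 0.95), ([566.0, -194.0, -0.0], 0.52), ([563.0, -189.0, -0.0], 0.38)]
top base_center [([565.0, -184.0, -3.0], 0.74)]
top ball_top [([563.0, -185.0, 145.0], 0.7)]
[-0.  -0.3  0.2] [(1, array([0.   , 0.002, 0.   ])), (0.3333333333333333, array([0.   , 0.001, 0.   ])), (0.5, array([0.   , 0.001, 0.   ]))]
```

View pics/st15c.png

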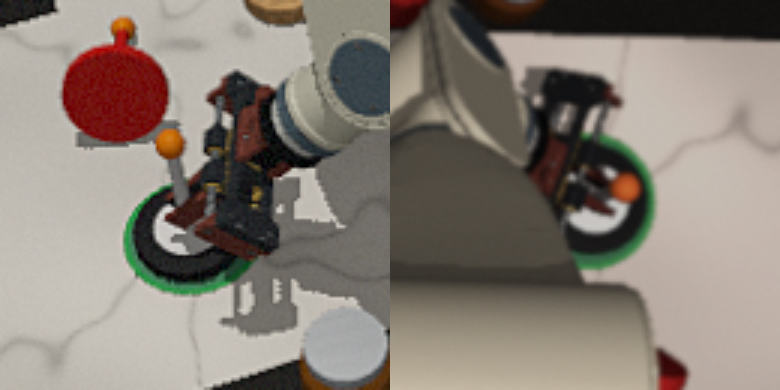

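Both views show the base centred on the green spot with an even green ring around it. I release, then back out along the tool axis.

Call:
move_arm:
  motion:
    - [[0, 0, 0], [0, 0, 0]]
    - [[0, 0, 0], [0, 0, 0]]
    - [[0, 0, 0], [0, 0, 0]]
    - [[0, 0, 0], [0, 0, 0]]
    - [[0, 0, 0], [0, 0, 0]]
  gripper: 0.6

```text
t: 18.3
ee_pos: [562.0, -199.8, 38.9]
orientation: [2.331, -0.414, -0.169]
ft_force: [0.3, -0.0, -0.5]
width: 52.3
```

```bash
python3 st.py st16
python3 - <<'E'
from h import *
im=ctrl.get_image('top');x=ctrl.get_image('scene')
cv2.imwrite('pics/st16c.png',np.hstack([cv2.resize(x['pixels'][180:310,140:270,::-1],None,fx=3,fy=3),cv2.resize(im['pixels'][140:270,300:430,::-1],None,fx=3,fy=3)]))
E
```

```text
grasp pt [ 566.6 -187.3   52.4] 52.3 [ 0.3 -0.  -0.5] rot err [-0.27  0.03 -0.15] q [-0.01  0.82  1.69 -0.83  1.12  0.91]
scene base_center [([566.0, -190.0, -0.0], 0.59)]
scene ball_top [([566.0, -186.0, 151.0], 0.87), ([563.0, -190.0, 0.0], 0.51)]
top base_center [([561.0, -186.0, -3.0], 0.61)]
top ball_top [([565.0, -190.0, 147.0], 0.83)]
[0.4 0.3 0.6] [(1, array([ 0.002,  0.001, -0.005])), (0.3333333333333333, array([ 0.001,  0.   , -0.002])), (0.5, array([ 0.001,  0.   , -0.002]))]
```

View pics/st16c.png

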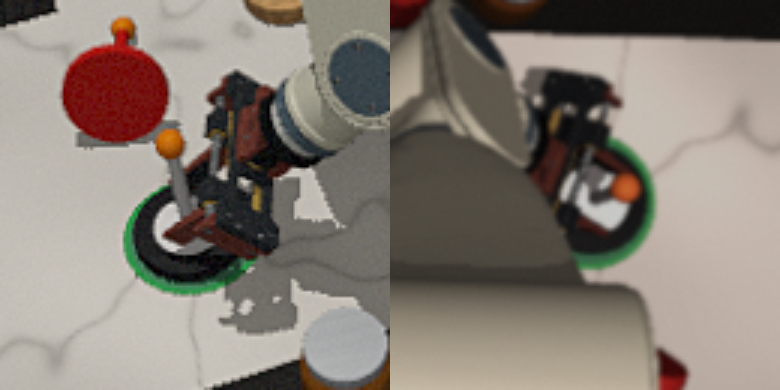

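Call:
move_arm:
  motion:
    - [[0, 0, -0.08], [0, 0, 0]]
    - [[0, 0, -0.25], [0, 0, 0]]
    - [[0, 0, -0.5], [0, 0, 0]]
    - [[0, 0, -0.75], [0, 0, 0]]
    - [[0, 0, -0.95], [0, 0, 0]]

```text
t: 19.32
ee_pos: [597.7, -103.3, 142.8]
orientation: [2.332, -0.414, -0.165]
ft_force: [0.5, -0.6, 0.1]
width: 52.6
```

Run:
```python
from h import *
o=ctrl.get_obs();print(o['ee_pos'].round(1),o['ft_force'].round(1))
x=snap('scene','s17.png');im=snap('top','t17.png')
for c in('scene','top'):
    for n in ['base_center','ball_top','spot','cups','jar_a','sauce','tub','full_stand']:
        print(c,n,[(np.round(d['location']).tolist(),round(d['p'],2)) for d in ctrl.pinpoint(c,n)][:4])
cv2.imwrite('pics/st17c.png',np.hstack([cv2.resize(x['pixels'][180:310,140:270,::-1],None,fx=3,fy=3),cv2.resize(im['pixels'][140:270,300:430,::-1],None,fx=3,fy=3)]))
```

```text
[ 597.7 -103.3  142.8] [ 0.5 -0.6  0.1]
scene base_center [([410.0, -222.0, 58.0], 0.9), ([440.0, 640.0, 58.0], 0.77), ([564.0, -191.0, 0.0], 0.56)]
scene ball_top [([278.0, -186.0, 12.0], 0.97), ([564.0, -185.0, 149.0], 0.92), ([340.0, 738.0, 16.0], 0.71)]
scene spot [([563.0, -189.0, 0.0], 0.97)]
scene cups [([422.0, 456.0, -4.0], 0.61)]
scene jar_a [([774.0, 94.0, 1.0], 0.73), ([782.0, -103.0, -2.0], 0.65)]
scene sauce [([787.0, -104.0, 1.0], 0.74), ([565.0, -189.0, 148.0], 0.42)]
scene tub [([773.0, 92.0, 1.0], 0.62), ([594.0, -476.0, 0.0], 0.56)]
scene full_stand [([566.0, 464.0, -1.0], 0.94), ([561.0, -190.0, -2.0], 0.57)]
top base_center [([563.0, -186.0, -3.0], 0.76), ([444.0, 643.0, 60.0], 0.73), ([409.0, -222.0, 56.0], 0.63)]
top ball_top [([340.0, 736.0, 15.0], 0.84), ([280.0, -185.0, 14.0], 0.78), ([564.0, -190.0, 146.0], 0.74), ([345.0, 339.0, 12.0], 0.62)]
top spot [([570.0, -185.0, 3.0], 0.79)]
top cups [([419.0, 449.0, 0.0], 0.79)]
top jar_a [([787.0, -97.0, 3.0], 0.98)]
top sauce [([765.0, 11.0, -0.0], 0.84), ([568.0, -186.0, 1.0], 0.19)]
top tub [([589.0, -476.0, 1.0], 0.9)]
top full_stand [([560.0, 461.0, 0.0], 0.77)]
```

View pics/st17c.png

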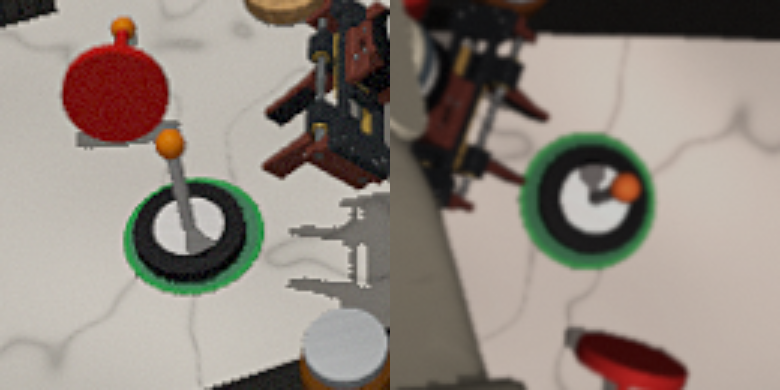

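View pics/s17.png

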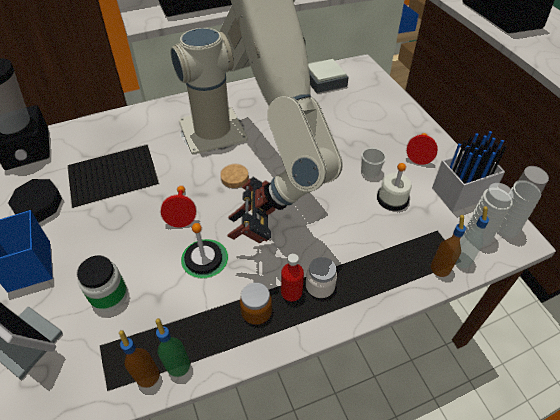

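The stand is upright with green showing all round its base, the arm touches nothing, and the bystanders are where they were. I hand in.

```bash
python3 -c "
from h import *
print(ctrl.close_job())"
```

```text
the job is handed in; nothing more can be done
None
```

I tipped the stand up where it fell, slid it along the counter still standing, left it on the green spot and handed the job in. No verdict is reported.

**What I did:** I hooked the open fingers behind the raised base, either side of the post, and pulled it over away from the ball. It landed upright near (544, 228), well away from the spot. I then gripped the post low, slid the stand about 416 mm in four steps, opened the gripper and backed out along the tool axis. The clock read about 19 s of the 64 s allowed.

**Last checks:**
- **Position:** after release the networks put the stand at about (564, -188) and the spot between (563, -189) and (570, -185). Both cameras show a full green ring around the base.
- **Upright:** the ball is at about 147 mm, directly above the base.
- **Touching nothing:** the wrist force was about 0.
- **Bystanders:** the cup, jar_a, tub and full stand were found in both cameras, within about 5 mm of where they started. jar_b and the sauce bottle were each found in only one camera, also in place.

**Disagreements:**
- My first colour-based reading of the spot in the top view was about 12 mm off, because its mask was clipped. An overlay on the picture corrected it to about (567, -187).
- A first attempt to approach the post from the robot's side ran into a wrist joint limit, so I gripped it from the +y side instead.
- In the last scene picture the networks gave a jar's position for the sauce bottle and for the tub. These were wrong names for unmoved things.

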